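# Start the edge burnisher

## Robot

A 7-joint arm with a two-finger parallel gripper is mounted at the origin on the work surface. World frame = base frame: x ahead of the robot, y to its left, z up, the work surface at z = 0. Lengths are in m, angles in degrees, forces in N, time in s.
With the tool pointing down it reaches from about 0.425 to 0.875 m from the base axis. Payload 4.7 kg.
Tool frame: the origin (TCP) lies between the finger pads, 19 mm behind the fingertips; this is the grasp point; z points along the fingers, y is the line along which they close (so a half turn about z gives the same grasp; the last joint's range is limited). The gripper opens to 87 mm and grips with 3 to 60 N. Pads are 19 mm wide; open, the fingers measure 117 mm over their backs; the gripper's body (75 mm by 190 mm) begins 51 mm behind the grasp point.
Start: joints at [68.474, 18.392, -4.016, 83.108, 1.295, 78.541, -3.26], TCP at [0.247, -0.601, 0.241] pointing down, gripper open.
Joint ranges: [-163.93, 163.93], [-17.29, 119.83], [-79.2, 71.16], [3.27, 140.29], [-89.18, 269.18], [5.43, 117.66], [-154.24, 154.24]. Speed limits (degrees/s): [147.25, 147.25, 180, 180, 180, 180, 180].

## Interface

Orientations are given as [roll, pitch, yaw] about the fixed x, y, z axes, in that order (R = Rz(yaw) Ry(pitch) Rx(roll)).
In Python, from cell import env, viewer gives the robot as it stands. The module is installed in compiled form; this text tells all that it offers.
- The arm moves only by the tool arm_command, never from a script. Its argument "series" is a list of rows, each a list of 2 entries, a list of its own where there are three numbers: the shift along the tool's x, y, z in mm, then the turn about the tool's z in rad. A call has exactly 5 rows; each row is the pose to reach, as a shift and turn from the pose commanded when the call began, along the tool's axes at that moment; what a row does not reach only later rows make up. A row lasts 1/10 s, in which the tool goes at most 50 mm and 8.59 degrees, less where a joint would pass 70% of its speed; a pose out of reach is approached as far as the arm can. A call with a gripper value outside its range is refused whole. "grip" is the gripper command: -1 is fully open, 1 is shut, values between are in proportion, set as the call begins (left out, the last holds). The fingers move at their own pace and stop on an object; "grip_force" is the grip in N (left out, the last holds). Time passes only in rows, so rows that repeat a pose let the fingers close, or fill a call up. It gives the time, the measured TCP pose, the force, the opening and the grip force at its end, in the units of the state.
- env.get_obs(): the state, without advancing time (a new reading comes with each control period).
- viewer.read_camera(name): name is "scene" or "top" or "wrist"; returns (picture, depth): 420x560x3 uint8, blue, green, red; 420x560 float32, m along the optical axis (not along the pixel's ray), 0 where there is no reading.
- viewer.calibration(name): a dict with "K" (3x3 intrinsics, pixels), "T" (4x4, takes a point from camera to world coordinates); the wrist camera has in their place "hand_eye" (4x4, takes a point from camera to tool coordinates, whose origin is the TCP and whose axes are the flange's). Camera axes: x right, y up, looking along -z (the intrinsics and any distortion apply to the point x, -y, -z); pixel columns grow to the right and rows downward; lengths in m; the calibration is good to about 2 mm. A picture is of the moment at which its call begins: read the wrist's pose just before it. calibration takes no time and is no camera call.
- env.sign_off(): hands the job in; it is judged then, once.
The state is a dict: "time_s": time; "qpos": joint angles; "joint_velocities": joint speeds; "effort": joint torques, N m; "tool_pos": TCP position; "tool_rot": TCP orientation; "force": force on the tool from outside, world axes, zero at the start; "wrist_torque": the same for the moment, N m; "grip_width": finger opening in m; "grasp_force": force on a finger pad.
Only numpy, scipy, OpenCV 4.12 (cv2) and the standard library are available. Lean on these libraries where they do the work, as an engineer would, in place of code of your own. Each camera call takes 0.05 s, during which the arm holds its last target. There are 200 camera calls.

## Task

Start the edge burnisher from its grey switch box: with the fingertips, gently press the blue key (release) fully down, then press the green key (run) fully down; both stay down by themselves. Leave the red and yellow keys up and untouched, do not shift or pick up the thread cones, the wooden slicker or the wax tin standing around the box, and finish with the hand drawn back at least 10 cm from the keys.

Things in the scene. Friction and masses are not known exactly. Their poses are not given: they have to be found in the camera images.
- switch_box: Grey steel switch box, 170 x 170 x 50 mm, fixed to the bench; origin at the centre of its underside, z up, x and y along its sides. On its flat top four key sockets stand in a square, 76 mm centre to centre, 38 mm either way from the middle; which colour is where varies. The burnisher (green motor, 167 mm tall) is fixed far to the left, out of the way.
- blue_socket: Fixed black collar of the blue key, 44 mm diameter, 6 mm high, on top of the switch box; origin at the centre of its underside, 50 mm above the bench. It carries the blue key.
- blue_top (a point): Centre of the flat top of the blue key, a blue plastic round key 32 mm in diameter; 70 mm above the bench when up, 62 mm when fully down.
- blue_key (a joint): Travel of the blue key in m: 0 up (as it starts), 0.008 fully down against a hard stop. It slides straight down against a steady friction of about 3.5 N, has no spring and stays where it is left.
- green_socket: Fixed black collar of the green key, 44 mm diameter, 6 mm high, on top of the switch box; origin at the centre of its underside, 50 mm above the bench. It carries the green key.
- green_top (a point): Centre of the flat top of the green key, a green plastic round key 32 mm in diameter; 70 mm above the bench when up, 62 mm when fully down.
- green_key (a joint): Travel of the green key in m: 0 up (as it starts), 0.008 fully down against a hard stop. It slides straight down against a steady friction of about 3.5 N, has no spring and stays where it is left.
- red_socket: Fixed black collar of the red key, 44 mm diameter, 6 mm high, on top of the switch box; origin at the centre of its underside, 50 mm above the bench. It carries the red key.
- red_top (a point): Centre of the flat top of the red key, a red plastic round key 32 mm in diameter; 70 mm above the bench when up, 62 mm when fully down.
- red_key (a joint): Travel of the red key in m: 0 up (as it starts), 0.008 fully down against a hard stop. It slides straight down against a steady friction of about 3.5 N, has no spring and stays where it is left.
- yellow_socket: Fixed black collar of the yellow key, 44 mm diameter, 6 mm high, on top of the switch box; origin at the centre of its underside, 50 mm above the bench. It carries the yellow key.
- yellow_top (a point): Centre of the flat top of the yellow key, a yellow plastic round key 32 mm in diameter; 70 mm above the bench when up, 62 mm when fully down.
- yellow_key (a joint): Travel of the yellow key in m: 0 up (as it starts), 0.008 fully down against a hard stop. It slides straight down against a steady friction of about 3.5 N, has no spring and stays where it is left.
- black_cone: Loose cone of black thread standing on the bench, 66 mm wide at the foot, 95 mm tall, origin at the centre of its underside. Bystander.
- cream_cone: Loose cone of cream thread standing on the bench, 66 mm wide at the foot, 95 mm tall, origin at the centre of its underside. Bystander.
- slicker: Loose turned wooden edge slicker standing on the bench, 48 mm diameter, 90 mm tall, origin at the centre of its underside. Bystander.
- wax_tin: Loose round aluminium wax tin with green lid, 69 mm diameter, 40 mm tall, standing on the bench, origin at the centre of its underside. Bystander.

How it is judged:
By the outcome, as a careful person would: the job done as asked, in the order asked, and still so for the second after the job is handed in, with the robot touching nothing.
It also fails if it takes over 42 s, if anything falls off the work surface, if the arm or the gripper's body presses on something with over 40 N, if the wrist force passes 120 N, or if a joint passes its speed limit or range.

## Working session

There is one attempt and no reset: what is moved stays moved. The work goes in short steps, Python scripts to look and compute and a tool call to move; the robot and the scene stay as the last step left them, time stands still between calls to the robot, and variables do not carry over. Pictures are saved under pics/ and viewed, at most 10 in all, crops included, and the job is handed in when it is done.

Besides the shell and the picture viewer there is one more tool, called after "Emit:" in YAML: its name, and indented under it one key for each argument. arm_command: Moves the arm, as the interface text tells. Its arguments: {"type":"object","properties":{"series":{"type":"array"},"grip":{"type":"number"},"grip_force":{"type":"number"}},"required":["series"]}

```bash
mkdir -p pics; cat > h.py <<'E'
import numpy as np, cv2
from cell import env, viewer
R={'blue':((100,120,60),(128,255,255)),'green':((45,100,40),(85,255,255)),'yellow':((22,120,90),(35,255,255)),'red':((0,150,70),(6,255,255))}
def cast(name,u,v,z):
    c=viewer.calibration(name);K=np.array(c['K']);T=np.array(c['T'])
    p=cv2.undistortPoints(np.array([[[u,v]]],float),K,np.array(c.get('dist',np.zeros(5)),float))[0,0]
    d=T[:3,:3]@np.array([p[0],-p[1],-1]);o=T[:3,3];return o+d*(z-o[2])/d[2]
def blobs(img):
    h=cv2.cvtColor(img,cv2.COLOR_BGR2HSV);o=[]
    for k,(a,b) in R.items():
        n,l,s,c=cv2.connectedComponentsWithStats(cv2.inRange(h,a,b))
        for i in range(1,n):
            if s[i,4]>30:o.append((k,c[i].round(1),s[i]))
    return o
E
python3 - <<'E'
from h import *
o=env.get_obs();print({k:np.round(v,3) for k,v in o.items()})
P=[]
for n in('top','scene'):
    c=viewer.calibration(n);print(n,c)
    im,d=viewer.read_camera(n);cv2.imwrite(f'pics/{n}.png',im);np.savez(f'{n}.npz',im=im,d=d)
    for k,p,s in blobs(im):print(k,p,s,cast(n,*p,.07).round(4), d[int(p[1]),int(p[0])])
print(viewer.calibration('wrist'))
E
```

```text
{'time_s': np.float64(0.0), 'qpos': array([68.474, 18.439, -4.016, 83.173,  1.295, 78.54 , -3.261]), 'joint_velocities': array([-0.006, -0.025, -0.011, -0.005, -0.034,  0.041,  0.014]), 'effort': array([-1.0000e-03, -4.9129e+01, -4.0400e-01, -3.1253e+01, -6.4000e-02,
        4.4000e-02,  0.0000e+00]), 'tool_pos': array([ 0.247, -0.601,  0.24 ]), 'tool_rot': array([-1.79893e+02,  6.00000e-03,  2.23350e+01]), 'force': array([-0.362,  0.105,  0.422]), 'wrist_torque': array([ 0.039, -0.023, -0.05 ]), 'grasp_force': np.float64(0.0), 'grip_width': np.float64(0.087)}
top {'K': array([[479.58675056,   0.        , 275.93413563],
       [  0.        , 479.58675056, 214.14452851],
       [  0.        ,   0.        ,   1.        ]]), 'T': array([[ 0.01581418,  0.98490274, -0.17238474,  0.43105005],
       [-0.99979549,  0.0177496 ,  0.00969163,  0.0724356 ],
       [ 0.01260507,  0.17219622,  0.98498202,  1.14610581],
       [ 0.        ,  0.        ,  0.        ,  1.        ]])}
blue [291.1 241.5] [284 235  15  14 160] [0.5573 0.0266 0.07  ] 1.0808024
green [18.5 84.9] [  0  66  50  40 564] [0.
[... 1480 characters left out ...]
35] [0.0365 1.323  0.07  ] 1.4600499
red [344.2  36.4] [340  34  10   5  36] [0.2049 1.3257 0.07  ] 1.4013855
red [213.4 222. ] [205 217  18  11 166] [ 0.5375 -0.0489  0.07  ] 0.7375547
{'K': array([[327.78768533,   0.        , 281.34957842],
       [  0.        , 327.78768533, 205.94890492],
       [  0.        ,   0.        ,   1.        ]]), 'hand_eye': array([[ 2.86522863e-05,  9.70340394e-01,  2.41742670e-01,
         6.50629601e-02],
       [ 9.99999741e-01,  1.46118552e-04, -7.05034874e-04,
         1.19135505e-04],
       [-7.19446907e-04,  2.41742627e-01, -9.70340139e-01,
        -1.43311680e-01],
       [ 0.00000000e+00,  0.00000000e+00,  0.00000000e+00,
         1.00000000e+00]])}
```

View pics/top.png

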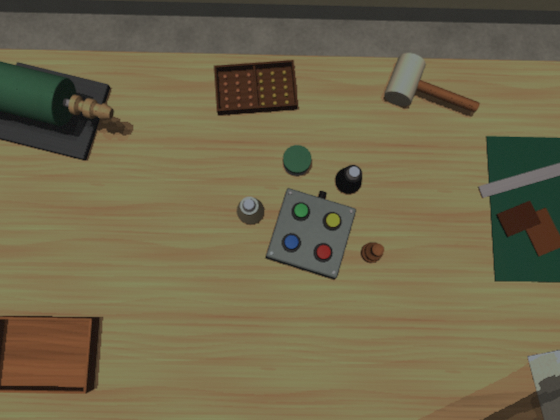

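View pics/scene.png

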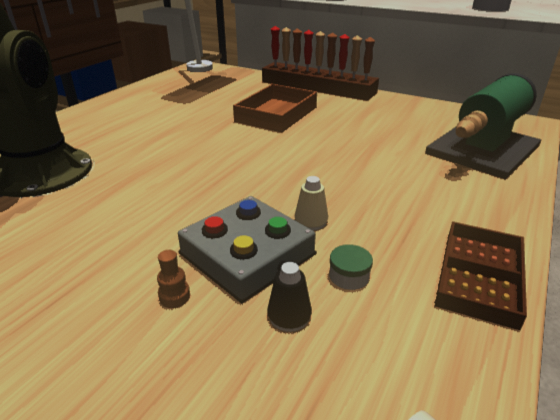

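The top picture shows blue at (291,241), green (301,210), yellow (333,220) and red (323,252). In the scene picture they are at (248,204), (277,224), (243,242) and (213,222). The two views agree to within a few mm, except for green in y, which is about 8 mm apart because its side face was included. The spacing comes out at about 76 mm. Blue is near (0.5575, 0.0255) and green near (0.631, 0.004). I'm moving over blue with the fingers shut.

Emit:
arm_command:
  series:
    - [[35, -31, 0], 0]
    - [[70, -62, 0], 0]
    - [[105, -93, 0], 0]
    - [[140, -124, 0], 0]
    - [[175, -154, 0], 0]
  grip: 1
  grip_force: 10

```text
time_s: 0.6
tool_pos: [0.3507, -0.3903, 0.2409]
tool_rot: [-180.0, 0.0, 22.3]
force: [0.8, -1.4, 0.3]
grip_width: 0.0551
grasp_force: 0.0
```

Emit:
arm_command:
  series:
    - [[35, -31, 0], 0]
    - [[70, -62, 0], 0]
    - [[105, -93, 0], 0]
    - [[140, -124, 0], 0]
    - [[175, -154, 0], 0]

```text
time_s: 1.1
tool_pos: [0.4539, -0.1814, 0.2411]
tool_rot: [180.0, 0.0, 22.3]
force: [1.5, 0.0, 0.5]
grip_width: 0.0149
grasp_force: 0.0
```

Emit:
arm_command:
  series:
    - [[35, -31, 0], 0]
    - [[70, -62, 0], 0]
    - [[105, -93, 0], 0]
    - [[140, -124, 0], 0]
    - [[175, -154, 0], 0]

```text
time_s: 1.6
tool_pos: [0.5573, 0.0273, 0.2411]
tool_rot: [180.0, 0.0, 22.3]
force: [0.7, 0.0, -0.3]
grip_width: 0.0007
grasp_force: 0.0
```

Emit:
arm_command:
  series:
    - [[0, 0, 0], 0]
    - [[0, 0, 0], 0]
    - [[0, 0, 0], 0]
    - [[0, 0, 0], 0]
    - [[0, 0, 0], 0]

```text
time_s: 2.1
tool_pos: [0.5568, 0.0241, 0.2413]
tool_rot: [180.0, 0.0, 22.2]
force: [0.2, 0.5, -0.6]
grip_width: 0.0004
grasp_force: 0.0
```

```bash
cat >> h.py <<'E'
def wrist(fn,zs={}):
    from scipy.spatial.transform import Rotation as Ro
    o=env.get_obs();c=viewer.calibration('wrist');im,d=viewer.read_camera('wrist');cv2.imwrite(fn,im)
    B=np.eye(4);B[:3,:3]=Ro.from_euler('xyz',o['tool_rot'],degrees=True).as_matrix();B[:3,3]=o['tool_pos']
    T=B@c['hand_eye'];K=c['K'];print('tcp',o['tool_pos'].round(4),o['tool_rot'].round(1),o['force'].round(1),o['grip_width'])
    for k,p,s in blobs(im):
        q=np.array([(p[0]-K[0,2])/K[0,0],-(p[1]-K[1,2])/K[1,1],-1]);dd=float(d[int(p[1]),int(p[0])])
        w=T[:3,:3]@q*dd+T[:3,3];r=T[:3,:3]@q;f=T[:3,3]+r*(.07-T[2,3])/r[2];t=B[:3,:3].T@(f-B[:3,3])*1000
        print(k,p,s,'depth pt',w.round(4),'z=.07',f.round(4),'tool mm',t.round(0))
E
python3 -c "
from h import *
wrist('pics/w1.png')"
```

```text
tcp [0.5568 0.0241 0.2413] [180.    0.   22.2] [ 0.2  0.5 -0.6] 0.0004443155426309376
blue [286.1 185.3] [278 177  15  17 129] depth pt [0.5655 0.0221 0.0699] z=.07 [0.5655 0.0221 0.07  ] tool mm [  7.   5. 171.]
blue [283.3 200.4] [273 195  19  11  81] depth pt [0.5507 0.019  0.0706] z=.07 [0.5505 0.0189 0.07  ] tool mm [ -8.   2. 171.]
green [327.4 129. ] [311 112  34  35 904] depth pt [0.6295 0.0068 0.0701] z=.07 [0.6295 0.0067 0.07  ] tool mm [ 61.  43. 171.]
yellow [385.3 166.4] [375 162  23  10 140] depth pt [ 0.6185 -0.0587  0.0711] z=.07 [ 0.6185 -0.0591  0.07  ] tool mm [ 26. 100. 171.]
red [335.1 224.6] [323 220  26   9 165] depth pt [ 0.547  -0.0388  0.0696] z=.07 [ 0.5471 -0.0387  0.07  ] tool mm [-33.  54. 171.]
```

View pics/w1.png

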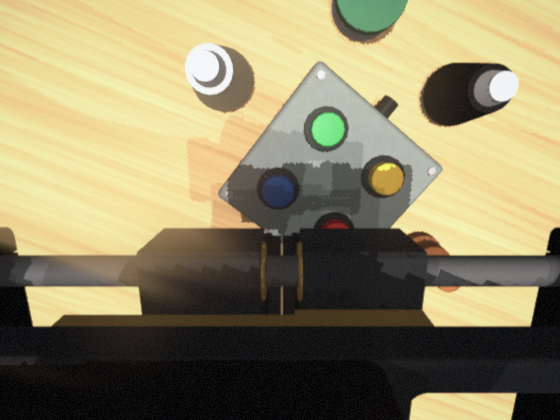

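In the wrist picture blue is at (278,188), just ahead of the fingertips' line, and green is at (327,129), which projects to (0.6295, 0.0067). That agrees with the top view. The tool is a few mm from blue's centre, so I'm correcting that and descending.

Emit:
arm_command:
  series:
    - [[2, -2, 40], 0]
    - [[2, -2, 80], 0]
    - [[2, -2, 115], 0]
    - [[2, -2, 135], 0]
    - [[2, -2, 144], 0]

```text
time_s: 2.65
tool_pos: [0.5565, 0.0274, 0.095]
tool_rot: [-179.9, 0.2, 22.3]
force: [0.2, -1.3, -0.5]
grip_width: 0.0007
grasp_force: 0.0
```

Emit:
arm_command:
  series:
    - [[0, 0, 1], 0]
    - [[0, 0, 2], 0]
    - [[0, 0, 3], 0]
    - [[0, 0, 4], 0]
    - [[0, 0, 5], 0]

```text
time_s: 3.15
tool_pos: [0.5586, 0.0281, 0.0929]
tool_rot: [180.0, -0.1, 22.3]
force: [0.2, 0.0, -0.1]
grip_width: 0.0004
grasp_force: 0.0
```

Emit:
arm_command:
  series:
    - [[0, 0, 1], 0]
    - [[0, 0, 2], 0]
    - [[0, 0, 3], 0]
    - [[0, 0, 4], 0]
    - [[0, 0, 5], 0]

```text
time_s: 3.65
tool_pos: [0.5581, 0.0282, 0.0875]
tool_rot: [180.0, 0.0, 22.3]
force: [-2.1, -0.9, 4.1]
grip_width: 0.0004
grasp_force: 1.7
```

Emit:
arm_command:
  series:
    - [[0, 0, 1], 0]
    - [[0, 0, 2], 0]
    - [[0, 0, 3], 0]
    - [[0, 0, 4], 0]
    - [[0, 0, 5], 0]

```text
time_s: 4.15
tool_pos: [0.5581, 0.0282, 0.0821]
tool_rot: [180.0, 0.0, 22.3]
force: [-1.2, 0.2, 3.8]
grip_width: 0.0006
grasp_force: 1.7
```

Emit:
arm_command:
  series:
    - [[0, 0, 0.5], 0]
    - [[0, 0, 1], 0]
    - [[0, 0, 1], 0]
    - [[0, 0, 1], 0]
    - [[0, 0, 1], 0]

```text
time_s: 4.65
tool_pos: [0.5581, 0.0282, 0.0812]
tool_rot: [180.0, 0.0, 22.3]
force: [-0.8, -0.4, 2.3]
grip_width: 0.0005
grasp_force: 1.3
```

Not at the stop yet, so I'm going on in small steps until the force rises.

Emit:
arm_command:
  series:
    - [[0, 0, 0.4], 0]
    - [[0, 0, 0.8], 0]
    - [[0, 0, 0.8], 0]
    - [[0, 0, 0.8], 0]
    - [[0, 0, 0.8], 0]

```text
time_s: 5.15
tool_pos: [0.5582, 0.0282, 0.0811]
tool_rot: [180.0, 0.0, 22.3]
force: [-2.8, -0.6, 7.1]
grip_width: 0.0001
grasp_force: 3.8
```

Emit:
arm_command:
  series:
    - [[0, 0, 0.5], 0]
    - [[0, 0, 0.5], 0]
    - [[0, 0, 0.5], 0]
    - [[0, 0, 0.5], 0]
    - [[0, 0, 0.5], 0]

```text
time_s: 5.65
tool_pos: [0.5582, 0.0282, 0.0811]
tool_rot: [180.0, 0.0, 22.3]
force: [-3.6, -0.2, 10.7]
grip_width: 0.0004
grasp_force: 5.3
```

Blue is at its hard stop: the force rises with no further travel. Lifting, then over to green.

Emit:
arm_command:
  series:
    - [[0, 0, -20], 0]
    - [[0, 0, -50], 0]
    - [[20, 16, -50], 0]
    - [[40, 32, -50], 0]
    - [[58, 47, -50], 0]

```text
time_s: 6.15
tool_pos: [0.6307, 0.0062, 0.1298]
tool_rot: [180.0, -0.0, 22.3]
force: [-0.3, 0.0, -0.4]
grip_width: 0.0005
grasp_force: 0.0
```

Emit:
arm_command:
  series:
    - [[0, 0, 0], 0]
    - [[0, 0, 0], 0]
    - [[0, 0, 0], 0]
    - [[0, 0, 0], 0]
    - [[0, 0, 0], 0]

```text
time_s: 6.65
tool_pos: [0.6292, 0.0071, 0.1301]
tool_rot: [180.0, 0.0, 22.4]
force: [0.9, 0.6, -0.3]
grip_width: 0.0003
grasp_force: 0.0
```

```bash
python3 -c "
from h import *
wrist('pics/w2.png')
for n in('top','scene'):
    im,d=viewer.read_camera(n)
    for k,p,s in blobs(im):
        if s[4]<300 and 200<p[0]<350 and p[1]>195:print(n,k,p,s,cast(n,*p,.07).round(4),cast(n,*p,.062).round(4))
"
```

```text
tcp [0.6292 0.0071 0.1301] [180.    0.   22.4] [ 0.9  0.6 -0.3] 0.00027087199678901727
green [282.1 219.3] [ 258  201   49   38 1236] depth pt [0.6346 0.0085 0.0703] z=.07 [0.6345 0.0084 0.07  ] tool mm [ 6.  1. 60.]
top blue [290.8 241.9] [284 235  14  14 153] [0.5564 0.0273 0.07  ] [0.5574 0.027  0.062 ]
scene blue [247.8 208.1] [240 204  17   9 123] [0.5648 0.0146 0.07  ] [0.5579 0.0247 0.062 ]
scene green [277.4 225. ] [269 217  18  17 251] [ 0.6351 -0.0043  0.07  ] [0.6296 0.0054 0.062 ]
scene red [213.4 223.5] [205 217  18  16 205] [ 0.5401 -0.0524  0.07  ] [ 0.5327 -0.0436  0.062 ]
```

View pics/w2.png

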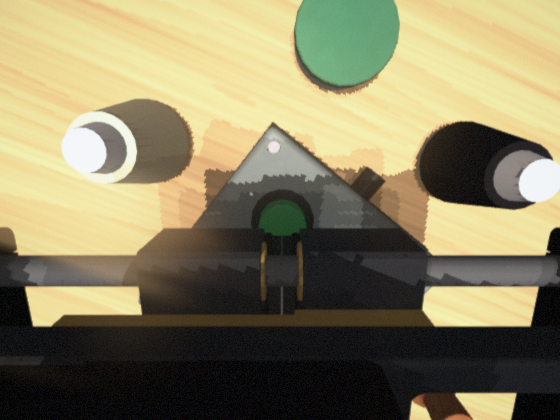

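The wrist picture shows green's far half at (282,219), centred across the fingers. The scene view shows blue's top now at z = 62 mm. Pressing green.

Emit:
arm_command:
  series:
    - [[0, 0, 15], 0]
    - [[0, 0, 28], 0]
    - [[0, 0, 34], 0]
    - [[0, 0, 36], 0]
    - [[0, 0, 37], 0]

```text
time_s: 7.3
tool_pos: [0.6294, 0.0068, 0.0923]
tool_rot: [-180.0, 0.0, 22.3]
force: [-0.5, -0.5, -0.7]
grip_width: 0.0005
grasp_force: 0.0
```

Emit:
arm_command:
  series:
    - [[0, 0, 1], 0]
    - [[0, 0, 2], 0]
    - [[0, 0, 3], 0]
    - [[0, 0, 4], 0]
    - [[0, 0, 5], 0]

```text
time_s: 7.8
tool_pos: [0.6298, 0.0067, 0.0885]
tool_rot: [180.0, -0.0, 22.3]
force: [-0.7, -0.5, 3.5]
grip_width: 0.0007
grasp_force: 1.7
```

Emit:
arm_command:
  series:
    - [[0, 0, 1], 0]
    - [[0, 0, 2], 0]
    - [[0, 0, 3], 0]
    - [[0, 0, 4], 0]
    - [[0, 0, 5], 0]

```text
time_s: 8.3
tool_pos: [0.6298, 0.0067, 0.083]
tool_rot: [180.0, -0.0, 22.3]
force: [-1.2, -0.1, 3.0]
grip_width: 0.0005
grasp_force: 1.7
```

Emit:
arm_command:
  series:
    - [[0, 0, 0.5], 0]
    - [[0, 0, 1], 0]
    - [[0, 0, 1.5], 0]
    - [[0, 0, 1.5], 0]
    - [[0, 0, 1.5], 0]

```text
time_s: 8.8
tool_pos: [0.6298, 0.0067, 0.0814]
tool_rot: [180.0, -0.0, 22.3]
force: [0.5, -0.4, 2.9]
grip_width: 0.0003
grasp_force: 1.2
```

Emit:
arm_command:
  series:
    - [[0, 0, 0.4], 0]
    - [[0, 0, 0.8], 0]
    - [[0, 0, 1.2], 0]
    - [[0, 0, 1.2], 0]
    - [[0, 0, 1.2], 0]

```text
time_s: 9.3
tool_pos: [0.6298, 0.0067, 0.0812]
tool_rot: [180.0, -0.0, 22.3]
force: [-1.8, -0.0, 8.0]
grip_width: 0.0006
grasp_force: 3.8
```

Emit:
arm_command:
  series:
    - [[0, 0, 0.4], 0]
    - [[0, 0, 0.4], 0]
    - [[0, 0, 0.4], 0]
    - [[0, 0, 0.4], 0]
    - [[0, 0, 0.4], 0]

```text
time_s: 9.8
tool_pos: [0.6298, 0.0068, 0.0811]
tool_rot: [180.0, -0.0, 22.3]
force: [-2.4, -1.4, 9.8]
grip_width: 0.0007
grasp_force: 4.8
```

Green is at its stop. Drawing back upward.

Emit:
arm_command:
  series:
    - [[0, 0, -20], 0]
    - [[0, 0, -60], 0]
    - [[0, 0, -105], 0]
    - [[0, 0, -145], 0]
    - [[0, 0, -170], 0]

```text
time_s: 10.3
tool_pos: [0.6301, 0.0071, 0.2527]
tool_rot: [179.9, -0.1, 22.3]
force: [-0.1, 0.3, -0.2]
grip_width: 0.0003
grasp_force: 0.0
```

Emit:
arm_command:
  series:
    - [[-35, 30, 0], 0]
    - [[-70, 60, 0], 0]
    - [[-105, 90, 0], 0]
    - [[-140, 120, 0], 0]
    - [[-175, 150, 0], 0]

```text
time_s: 10.8
tool_pos: [0.5231, -0.1998, 0.2491]
tool_rot: [-180.0, 0.1, 22.3]
force: [0.8, -0.7, 1.0]
grip_width: 0.0003
grasp_force: 0.0
```

Emit:
arm_command:
  series:
    - [[0, 0, 0], 0]
    - [[0, 0, 0], 0]
    - [[0, 0, 0], 0]
    - [[0, 0, 0], 0]
    - [[0, 0, 0], 0]

```text
time_s: 11.3
tool_pos: [0.5254, -0.1969, 0.2497]
tool_rot: [-180.0, -0.0, 22.5]
force: [-0.0, 0.4, 0.0]
grip_width: 0.0007
grasp_force: 0.0
```

```bash
python3 -c "
from h import *
for n in('top','scene'):
    im,d=viewer.read_camera(n);cv2.imwrite(f'pics/{n}2.png',im)
    for k,p,s in blobs(im):
        if s[4]<300 and 200<p[0]<350 and p[1]>195:print(n,k,p,s,cast(n,*p,.07).round(4),cast(n,*p,.062).round(4))
o=env.get_obs();print(o['tool_pos'],o['force'],o['joint_velocities'].round(2))
"
```

```text
top blue [290.8 241.8] [284 235  14  14 156] [0.5567 0.0273 0.07  ] [0.5576 0.027  0.062 ]
top green [300.5 210.5] [294 204  14  14 159] [0.6288 0.0059 0.07  ] [0.6303 0.0054 0.062 ]
top yellow [332.6 219.7] [326 213  14  14 155] [ 0.6089 -0.0674  0.07  ] [ 0.6102 -0.0684  0.062 ]
top red [323.3 251.5] [317 245  14  14 162] [ 0.536  -0.0461  0.07  ] [ 0.5368 -0.047   0.062 ]
scene blue [247.8 208.1] [240 204  17   9 124] [0.5648 0.0146 0.07  ] [0.5579 0.0247 0.062 ]
scene green [277.3 226.6] [268 221  19  12 186] [ 0.6372 -0.0083  0.07  ] [0.6317 0.0013 0.062 ]
scene yellow [242.9 241.5] [233 236  20  12 195] [ 0.6098 -0.0694  0.07  ] [ 0.6038 -0.0609  0.062 ]
scene red [213.5 222.1] [205 217  18  12 167] [ 0.5378 -0.0491  0.07  ] [ 0.5304 -0.0402  0.062 ]
[ 0.52515334 -0.19748839  0.24974747] [ 0.4169859  -0.15984748 -0.31791777] [ 0.33 -0.14  0.26  0.01  0.08 -0.03  0.03]
```

View pics/scene2.png

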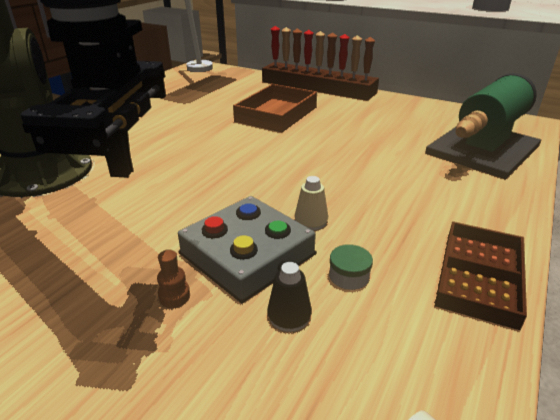

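In the picture blue (248,208) and green (277,227) are down, and red (213,222) and yellow (243,241) are unchanged and up. The bystanders stand where they were and the hand is well clear.

```bash
python3 -c "
from cell import env
print(env.sign_off())"
```

```text
the job is handed in; nothing more can be done
None
```

The job is handed in: I pressed blue and then green fully down; in the last pictures red and yellow are still up, the cones, slicker and tin have not moved, and the hand is more than 10 cm from the keys.

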